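Park the parts caddy and load it with the counted pins

ROBOT

A 7-joint arm with a two-finger parallel gripper is mounted at the origin on the work surface. World frame = base frame: x ahead of the robot, y to its left, z up, the work surface at z = 0. Lengths are in m, angles in rad, forces in N, time in s.
With the tool pointing down it reaches from about 0.425 to 0.875 m from the base axis. Payload 4.7 kg.
Tool frame: the origin (TCP) lies on the centre line of the jaws, within the pads' length; the fingertips stand ahead of it and the grasp point (between the pads) lies 2 mm behind it (nose_length is the z of the fingertips in the tool frame, in m); z points along the fingers, y is the line along which they close (so a half turn about z gives the same grasp; the last joint's range is limited). The gripper opens to 87 mm and grips with 3 to 60 N. Pads are 19 mm wide; open, the fingers measure 117 mm over their backs; the gripper's body (75 mm by 190 mm) begins 51 mm behind the grasp point.
Start: joints at [1.25, 0.321, -0.07, 1.45, 0.023, 1.371, -0.057], TCP at [0.214, -0.614, 0.24] pointing down, gripper open.
Joint ranges: [-2.86, 2.86], [-0.3, 2.09], [-1.38, 1.24], [0.06, 2.45], [-1.56, 4.7], [0.09, 2.05], [-2.69, 2.69]. Speed limits (rad/s): [2.57, 2.57, 3.14, 3.14, 3.14, 3.14, 3.14].

INTERFACE

Orientations are given as a rotation vector (axis times angle).
In Python, from bench import * gives the robot as it stands.
- The arm moves only by the tool send_rows, never from a script. Its arguments are lists of equal length, an entry for each row: "xyz": the shift along the tool's x, y, z in mm, a list of three; "dr": the turn, a rotation vector about the tool's x, y, z in rad, a list of three. A call has exactly 10 rows; each row is the pose to reach, as a shift and turn from the pose commanded when the call began, along the tool's axes at that moment; what a row does not reach only later rows make up. A row lasts 1/12 s, in which the tool goes at most 41.7 mm and 7.16 degrees, less where a joint would pass 70% of its speed; a pose out of reach is approached as far as the arm can. A call with a gripper value outside its range is refused whole. "jaw" is the finger opening in mm, from 0 to 87, set as the call begins (left out, the last holds). The fingers move at their own pace and stop on an object; "grip_force" is the grip in N (left out, the last holds). Time passes only in rows, so rows that repeat a pose let the fingers close, or fill a call up. It gives the time, the measured TCP pose, the force, the opening and the grip force at its end, in the units of the state.
- get_state(): the state, without advancing time (a new reading comes with each control period).
- get_image(name): name is "scene" or "top" or "wrist"; returns the picture (420x560x3 uint8, red, green, blue); there is no depth.
- calibration(name): a dict with "vfov" (degrees; the focal length in pixels is half the picture's height over the tangent of half this angle, whatever the lens; pixels are square), "cx", "cy" (the principal point, pixels), "k1" (the pictures are not rectified: a ray, as slopes to the right and down, at radius r is drawn at 1 + k1 r^2 times it, then the intrinsics apply), "rvec" (rotation vector, rad) and "tvec" (3), from world to camera coordinates, as OpenCV has them; the wrist camera has in their place "hand_eye" (4x4, takes a point from camera to tool coordinates, whose origin is the TCP and whose axes are the flange's). Camera axes: x right, y down, z forward; pixel columns grow to the right and rows downward; lengths in m; the calibration is good to about 2 mm. A picture is of the moment at which its call begins: read the wrist's pose just before it. calibration takes no time and is no camera call.
- close_job(): hands the job in; it is judged then, once.
The state is a dict: "time": time; "joint_positions": joint angles; "qd": joint speeds; "joint_torque": joint torques, N m; "position": TCP position; "tool_rot": TCP orientation; "ft_force": force on the tool from outside, world axes, zero at the start; "torque": the same for the moment, N m; "grip_width": opening from 0.0 (shut) to 1.0 (fully open); "grip_force": force on a finger pad.
Only numpy, scipy, OpenCV 4.12 (cv2) and the standard library are available. Lean on these libraries where they do the work, as an engineer would, in place of code of your own. Each camera call takes 0.05 s, during which the arm holds its last target. There are 200 camera calls.

TASK

Take the little castor caddy by its push bow and roll it forwards into the taped loading bay, steering so that its castors all trail straight behind and it stands squarely between the tape lines with its rubber bumper gently up against the steel end stop. Then let go, pick up the counting tray by its black grip, tip all four pins over its lip into the cardboard bin on the parked caddy, and set the empty tray flat back on its mat. Keep the caddy's wheels on the counter and leave the other things alone.

Things in the scene. Friction and masses are not known exactly. Their poses are not given: they have to be found in the camera images.
- caddy: Parts caddy, 0.6 to 0.9 kg, rolling easily (0.3 N) on four swivel castors with 32 mm wheels. Origin on the counter under its middle; x to the nose, y left, z up. Plywood deck 220 x 150 mm, top at z 56. Soft rubber bumper 140 mm wide, face at x +118 mm, z 41-59. Cardboard bin fixed on the deck: outside x -50 to +100, y +-60 mm, rim z 118. Starts 14 to 25 cm short of the stop, askew.
- caddy_handle (a point): Middle of the top bar of the caddy's push bow: a level round steel tube, 14 mm diameter, along the caddy's y, straight for 90 mm, 112 mm behind the caddy's middle and 170 mm above the counter. To be pinched from above, one finger before and one behind it; the bin's rim is 52 mm lower and 62 mm further forward.
- caddy_nose (a point): Middle of the caddy bumper's front face, at x = +118, z = 50 mm in the caddy's frame. Axes as the caddy's.
- caddy_tail (a point): Middle of the deck's rear edge, at x = -110, z = 50 mm in the caddy's frame. Axes as the caddy's.
- caddy_bin (a point): Middle of the inner floor of the caddy's cardboard bin, at x = +25, z = 60 mm in the caddy's frame. The mouth is 142 mm (along the caddy's x) by 112 mm, 58 mm above this point. Axes as the caddy's.
- fl_axle (a point): Axle of the front left swivel castor, 16 mm above the counter. It swings freely all round a vertical pivot at x 80, y 45 mm of the caddy's frame, at 14 mm radius. Trailing straight: 14 mm behind the pivot (in the caddy's -x, to the handle side). It starts pointing forwards or sideways and swings round over some 50 mm of rolling, kicking with a few newtons.
- fr_axle (a point): Axle of the front right swivel castor, 16 mm above the counter. It swings freely all round a vertical pivot at x 80, y -45 mm of the caddy's frame, at 14 mm radius. Trailing straight: 14 mm behind the pivot (in the caddy's -x, to the handle side). It starts pointing forwards or sideways and swings round over some 50 mm of rolling, kicking with a few newtons.
- rl_axle (a point): Axle of the rear left swivel castor, 16 mm above the counter. It swings freely all round a vertical pivot at x -80, y 45 mm of the caddy's frame, at 14 mm radius. Trailing straight: 14 mm behind the pivot (in the caddy's -x, to the handle side). It starts pointing forwards or sideways and swings round over some 50 mm of rolling, kicking with a few newtons.
- rr_axle (a point): Axle of the rear right swivel castor, 16 mm above the counter. It swings freely all round a vertical pivot at x -80, y -45 mm of the caddy's frame, at 14 mm radius. Trailing straight: 14 mm behind the pivot (in the caddy's -x, to the handle side). It starts pointing forwards or sideways and swings round over some 50 mm of rolling, kicking with a few newtons.
- bay: Loading bay: two parallel white tape lines on the counter, 380 mm long, 190 mm apart inside. Origin on the counter midway between the lines' far ends; x points the way in, y left, z up. Across the lane a fixed end stop (stop_c0) of grey steel angle, 185 mm wide, 60 mm high, square to the lines. It gets moved: its face is anywhere from x -55 to -5 mm, not measured; look or feel for it.
- mat: Black rubber mat, 170 x 130 x 4 mm, fixed to the counter beyond the stop, on which the tray lies. Origin under its middle; x along its length, the way the tray's lip faces at the start.
- tray_mid (a point): Middle of the sheet-steel counting tray, 11 mm above its underside; x to the pouring lip, z up. 130 mm long (x -65 to +65), 90 mm wide, narrowing over the front 50 mm to an open lip 58 mm wide inside, 64 outside. Floor 3 mm, walls 22 mm high at sides and back, none at the lip. 0.22 kg, with pins 0.42. The pins slide on it from a tilt of about 31 degrees, at most 38.
- tray_grip (a point): Where to hold the tray's upright black grip, a flat block 12 mm thick (along the tray's x) and 46 mm wide (y) on its rear wall, top 62 mm above the tray's underside. The point is 15 mm below the top, at x -60 mm, 47 mm above the underside. To be pinched from above, one finger over the tray, one behind it. Axes as tray_mid.
- tray_lip (a point): Middle of the tray's pouring lip on the floor's upper face, at x = +65 mm, 3 mm above the underside. Axes as tray_mid.
- pin0_mid (a point): Middle of a plain steel dowel pin, 14 mm diameter, 42 mm long, 50 g; its x axis is along the pin. The four pins start lying side by side in the tray, lengthwise.
- pin1_mid (a point): Middle of a plain steel dowel pin, 14 mm diameter, 42 mm long, 50 g; its x axis is along the pin. The four pins start lying side by side in the tray, lengthwise.
- pin2_mid (a point): Middle of a plain steel dowel pin, 14 mm diameter, 42 mm long, 50 g; its x axis is along the pin. The four pins start lying side by side in the tray, lengthwise.
- pin3_mid (a point): Middle of a plain steel dowel pin, 14 mm diameter, 42 mm long, 50 g; its x axis is along the pin. The four pins start lying side by side in the tray, lengthwise.
- stock_bin_mid (a point): Bystander: middle of a full cardboard stock bin, 110 x 170 x 90 mm, standing beyond the bay. Leave it alone.
- reel_mid (a point): Bystander: middle of a flat cardboard reel, 150 mm diameter, 38 mm high, beyond the mat. Leave it alone.
- spanner: Bystander: steel spanner 170 mm long lying near the robot; x along it. Leave it alone.
There are look-alikes about, which are no part of the job. What is shaped like the part that bears tray_mid but blue or orange is not meant.

How it is judged:
By the outcome, as a careful person would: the job done as asked, in the order asked, and still so for the second after the job is handed in, with the robot touching nothing.
It also fails if it takes over 64 s, if anything falls off the work surface, if the arm or the gripper's body presses on something with over 40 N, if the wrist force passes 120 N, or if a joint passes its speed limit or range.

## Working session

There is one attempt and no reset: what is moved stays moved. The work goes in short steps, Python scripts to look and compute and a tool call to move; the robot and the scene stay as the last step left them, time stands still between calls to the robot, and variables do not carry over. Pictures are saved under pics/ and viewed, at most 10 in all, crops included, and the job is handed in when it is done.

Besides the shell and the picture viewer there is one more tool, called after ">>>" as name(argument=value, ...) on one line, values as JSON. send_rows: Moves the arm, as the interface text tells. Its arguments: {"type":"object","properties":{"xyz":{"type":"array"},"dr":{"type":"array"},"jaw":{"type":"number"},"grip_force":{"type":"number"}},"required":["xyz","dr"]}

```bash
mkdir -p pics; ls; cat > h.py <<'E'
from bench import *
import numpy as np, cv2
from scipy.spatial.transform import Rotation as R
def cam(n):
    c=calibration(n); f=210/np.tan(np.radians(c['vfov'])/2)
    if 'rvec' in c:
        Rw=R.from_rotvec(np.ravel(c['rvec'])).as_matrix(); t=np.ravel(c['tvec'])
    else:
        s=get_state(); H=np.array(c['hand_eye']); T=np.eye(4); T[:3,:3]=R.from_rotvec(s['tool_rot']).as_matrix(); T[:3,3]=s['position']
        M=np.linalg.inv(T@H); Rw=M[:3,:3]; t=M[:3,3]
    return f,c['cx'],c['cy'],c['k1'],Rw,t
def unproj(C,u,v,z):
    f,cx,cy,k,Rw,t=C
    d=np.array([(u-cx)/f,(v-cy)/f]); p=d.copy()
    for _ in range(30): p=d/(1+k*(p@p))
    r=Rw.T@np.array([p[0],p[1],1]); o=-Rw.T@t
    return o+r*(z-o[2])/r[2]
def proj(C,P):
    f,cx,cy,k,Rw,t=C
    q=np.atleast_2d(P)@Rw.T+t; s=q[:,:2]/q[:,2:]; r2=(s**2).sum(1,keepdims=True)
    return s*(1+k*r2)*f+[cx,cy]
def save(n,im,sc=1):
    cv2.imwrite(n,cv2.resize(im[:,:,::-1],None,fx=sc,fy=sc,interpolation=cv2.INTER_CUBIC))
E
python3 - <<'E'
from h import *
s=get_state();print(s)
a=get_image('scene');b=get_image('top')
np.save('scene0.npy',a);np.save('top0.npy',b)
save('pics/scene0.png',a,1.42);save('pics/top0.png',b,1.42)
for n in('scene','top'):
    C=cam(n);print(n,-C[4].T@C[5],C[:4])
print(calibration('wrist'))
E
```

```text
pics
{'time': 0.0, 'joint_positions': array([ 1.25010116,  0.32181541, -0.07008958,  1.45168359,  0.02261607,
        1.37079683, -0.05694144]), 'qd': array([-0.00156682, -0.00028342,  0.00089319, -0.00095772, -0.00024212,
        0.00036931, -0.00087137]), 'joint_torque': array([ 8.41359656e-05, -4.91288352e+01, -4.03519431e-01, -3.12532532e+01,
       -6.37794798e-02,  4.37053211e-02,  2.15193263e-04]), 'position': array([ 0.21335316, -0.61343059,  0.23846214]), 'tool_rot': array([-3.09583825e+00, -5.23126804e-01,  6.75699934e-04]), 'ft_force': array([-0.48289712, -0.33821174,  0.39949774]), 'torque': array([ 0.01715795,  0.02974162, -0.04117328]), 'grip_force': 0.0, 'grip_width': 0.9975820643692852}
scene [1.26948022 0.09171042 0.89434261] (np.float64(408.1775338015213), 278.32607288075917, 207.98269499811465, -0.0008769642906710309)
top [0.40096868 0.16680897 1.24773148] (np.float64(389.2663143028972), 284.851694814313, 208.2090005172019, 0.03485668150825686)
{'vfov': 59.665963033738734, 'cx': 276.5900962131532, 'cy': 214.03016854516397, 'k1': -0.026555005427437373, 'hand_eye': array([[-1.82334842e-04, -9.60839270e-01, -2.77106231e-01,
         7.54529308e-02],
       [ 9.99999973e-01, -1.35015544e-04, -1.89842719e-04,
         4.82132780e-04],
       [ 1.44994691e-04, -2.77106258e-01,  9.60839269e-01,
        -1.45700090e-01],
       [ 0.00000000e+00,  0.00000000e+00,  0.00000000e+00,
         1.00000000e+00]])}
```

View pics/top0.png

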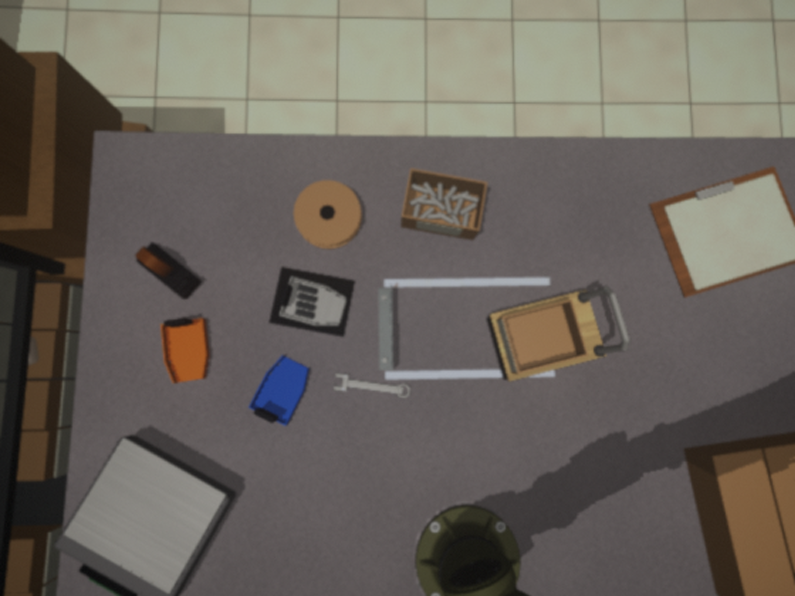

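View pics/scene0.png

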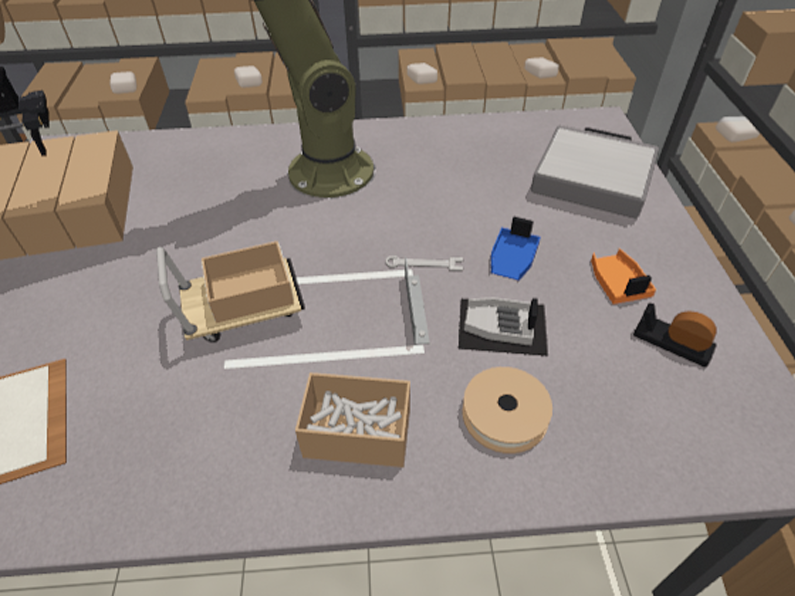

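Top picture (scale 1.42): caddy at (555,335), its bow at (615,320) to the right; bay opening right, stop at (387,328). Tray candidates: steel grey with pins on the black mat (315,302), blue (282,390), orange (187,350). The steel one on the mat fits. I'll confirm it in an enlarged crop.

```bash
python3 - <<'E'
from h import *
b=np.load('top0.npy'); 
a=b[180:280,250:450]; c=b[180:250,185:255]
A=cv2.resize(a,(800,400),interpolation=cv2.INTER_CUBIC)
save('pics/topcrop.png',A)
save('pics/traycrop.png',cv2.resize(c,(560,560),interpolation=cv2.INTER_CUBIC))
C=cam('top')
for u,v in [(387,283),(549,281),(386,375),(553,374)]: print(unproj(C,u/1.42,v/1.42,0))
E
```

```text
[0.59638605 0.17256653 0.        ]
[ 0.60252956 -0.19948814  0.        ]
[0.38859746 0.17391971 0.        ]
[ 0.39111495 -0.20091504  0.        ]
```

View pics/topcrop.png

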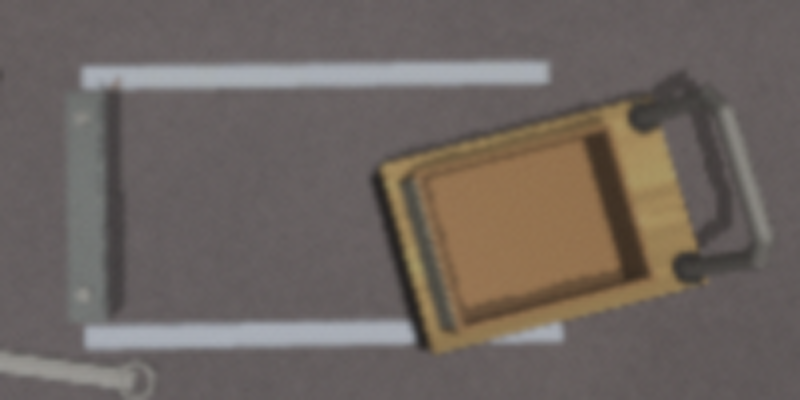

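View pics/traycrop.png

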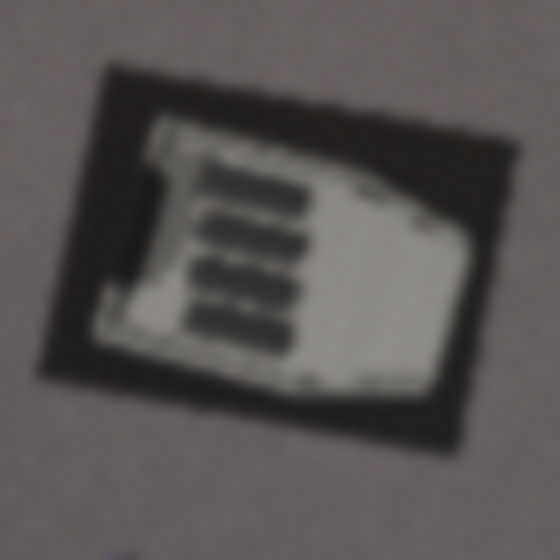

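Crop: steel tray with four pins and black grip on the left, lip facing right; that is the one. Tape inner edges at crop y≈87 and 322; stop face at x≈108; deck corners (383,165), (435,350), (703,283), (655,97); bar from (727,110) to (768,235).

```bash
python3 - <<'E'
from h import *
C=cam('top')
def T(x,y,z): return unproj(C,250+x/4-.375,180+y/4-.375,z)
def Y(x,y,z): return unproj(C,185+x/8-.44,180+y/8-.44,z)
P=lambda *a:print(*[np.round(q,4) for q in a])
u1,u2,l1,l2=T(82,90,0),T(548,85,0),T(86,323,0),T(562,322,0)
P(u1,u2,l1,l2)
d=(u1-u2)/np.linalg.norm(u1-u2)+(l1-l2)/np.linalg.norm(l1-l2); print('bay yaw',np.degrees(np.arctan2(d[1],d[0])),'gap',u1-l1)
P('stopface',T(108,200,.06),T(122,200,0))
fr,fl,rl,rr=T(383,165,.056),T(435,350,.056),T(703,283,.056),T(655,97,.056)
print('deck',np.linalg.norm(fr-fl),np.linalg.norm(fr-rr),np.linalg.norm(fl-rl))
c=(fr+fl+rl+rr)/4; d=(fr+fl-rl-rr); yaw=np.arctan2(d[1],d[0]);P('caddy',c,np.degrees(yaw))
h=c+(-.112)*np.array([np.cos(yaw),np.sin(yaw),0]);P('handle from deck',h)
P('bar',T(727,110,.17),T(768,235,.17),T(747,172,.17))
m=[Y(110,65,.004),Y(520,145,.004),Y(460,455,.004),Y(42,375,.004)]
P('mat',sum(m)/4,[np.linalg.norm(m[0]-m[1]),np.linalg.norm(m[1]-m[2])])
d=m[1]+m[2]-m[0]-m[3];print('mat yaw',np.degrees(np.arctan2(d[1],d[0])))
P('lip',Y(470,240,.007),Y(435,390,.007),'pins',Y(250,258,.014))
s=get_state();M=R.from_rotvec(s['tool_rot']).as_matrix();P(M)
E
```

```text
[0.5871 0.1803 0.    ] [ 0.5927 -0.1992  0.    ] [0.4002 0.1762 0.    ] [ 0.4014 -0.2035  0.    ]
bay yaw 90.50939103497913 gap [0.18684807 0.00411639 0.        ]Traceback (most recent call last):
  File "<stdin>", line 9, in <module>
  File "<stdin>", line 5, in <lambda>
    return _wrapfunc(a, 'round', decimals=decimals, out=out)
    return _wrapit(obj, method, *args, **kwds)
    result = getattr(arr, method)(*args, **kwds)
numpy._core._exceptions._UFuncNoLoopError: ufunc 'multiply' did not contain a loop with signature matching types (dtype('<U8'), dtype('float64')) -> None
```

```bash
python3 - <<'E'
from h import *
np.set_printoptions(precision=4,suppress=True)
C=cam('top')
def T(x,y,z): return unproj(C,250+x/4-.375,180+y/4-.375,z)
def Y(x,y,z): return unproj(C,185+x/8-.44,180+y/8-.44,z)
P=print
P('stopface',T(108,200,.06),T(122,200,0))
fr,fl,rl,rr=T(383,165,.056),T(435,350,.056),T(703,283,.056),T(655,97,.056)
print('deck',np.linalg.norm(fr-fl),np.linalg.norm(fr-rr),np.linalg.norm(fl-rl))
c=(fr+fl+rl+rr)/4; d=(fr+fl-rl-rr); yaw=np.arctan2(d[1],d[0]);P('caddy',c,np.degrees(yaw))
h=c+(-.112)*np.array([np.cos(yaw),np.sin(yaw),0]);P('handle from deck',h)
P('bar',T(727,110,.17),T(768,235,.17),T(747,172,.17))
m=[Y(110,65,.004),Y(520,145,.004),Y(460,455,.004),Y(42,375,.004)]
P('mat',sum(m)/4,[np.linalg.norm(m[0]-m[1]),np.linalg.norm(m[1]-m[2])])
d=m[1]+m[2]-m[0]-m[3];print('mat yaw',np.degrees(np.arctan2(d[1],d[0])))
P('lip',Y(470,240,.007),Y(435,390,.007),'pins',Y(250,258,.014),'rear',Y(155,125,.026),Y(100,340,.026))
s=get_state();M=R.from_rotvec(s['tool_rot']).as_matrix();P(M)
E
```

```text
stopface [0.4933 0.1594 0.06  ] [0.498  0.1478 0.    ]
deck 0.14566029135088934 0.21977706589453694 0.21307637373974256
caddy [ 0.4769 -0.176   0.056 ] 104.02567554094725
handle from deck [ 0.504  -0.2847  0.056 ]
bar [ 0.5492 -0.2747  0.17  ] [ 0.4616 -0.2987  0.17  ] [ 0.5056 -0.2865  0.17  ]
mat [0.5541 0.3405 0.004 ] [np.float64(0.16801642112943313), np.float64(0.1269316912491587)]
mat yaw -100.86317879388898
lip [0.5616 0.266  0.007 ] [0.5014 0.279  0.007 ] pins [0.5532 0.3523 0.014 ] rear [0.6045 0.389  0.026 ] [0.5192 0.408  0.026 ]
[[ 0.9445  0.3286 -0.0007]
 [ 0.3286 -0.9445  0.0016]
 [-0.0001 -0.0017 -1.    ]]
```

```bash
cat >> h.py <<'E'
np.set_printoptions(precision=4,suppress=True)
def rel(p,yaw,tilt=0):
    """yaw (deg): world heading of tool -y; tilt (deg): lean of that heading downwards"""
    s=get_state(); M=R.from_rotvec(s['tool_rot'])
    a=np.radians(yaw); y=-np.array([np.cos(a),np.sin(a),0]); z=np.array([0,0,-1.])
    G=R.from_matrix(np.c_[np.cross(y,z),y,z])
    if tilt: # turn about horizontal axis so heading dips
        ax=np.cross([0,0,1.],-y); G=R.from_rotvec(np.radians(tilt)*ax)*G
    print('now',s['position'],'t',s['time'],'->xyz mm',M.inv().apply(np.array(p)-s['position'])*1000,'dr',(M.inv()*G).as_rotvec())
E
python3 -c "
from h import *
import bench
print([n for n in dir(bench) if n[0]!='_'])
rel([.505,-.2855,.25],105.2); print(get_state().keys())"
```

```text
['MotionError', 'calibration', 'close_job', 'get_image', 'get_state', 'nose_length']
now [ 0.2134 -0.6135  0.2386] t 0.1 ->xyz mm [ 383.1911 -213.9448  -11.1143] dr [-0.0017  0.0002  0.0696]
dict_keys(['time', 'joint_positions', 'qd', 'joint_torque', 'position', 'tool_rot', 'ft_force', 'torque', 'grip_force', 'grip_width'])
```

>>> send_rows(xyz=[[20,-11,-8],[55,-31,-12],[95,-53,-12],[135,-75,-12],[175,-98,-12],[215,-120,-12],[255,-142,-12],[290,-162,-12],[320,-179,-12],[340,-190,-12]], dr=[[0,0,0.007],[0,0,0.014],[0,0,0.02],[0,0,0.03],[0,0,0.035],[0,0,0.04],[0,0,0.05],[0,0,0.055],[0,0,0.06],[0,0,0.07]], jaw=70)

```text
time: 0.93
position: [0.4739, -0.3195, 0.2514]
tool_rot: [-3.113, -0.418, -0.0]
ft_force: [0.6, 0.2, -0.6]
grip_width: 0.806
grip_force: 0.0
```

```bash
python3 - <<'E'
from h import *
print(nose_length)
C=cam('wrist'); im=get_image('wrist'); 
np.save('w1.npy',im); save('pics/w1.png',im,1.3)
for P in [(.505,-.2855,.17),(.5485,-.274,.17),(.4615,-.297,.17)]: print(proj(C,P)*1.3)
rel([.505,-.2855,.25],105.2)
E
```

```text
0.017
[[307.5031 220.4197]]
[[305.4457 122.2076]]
[[309.4543 308.8355]]
now [ 0.4795 -0.3121  0.2515] t 0.9833 ->xyz mm [ 31.7718 -18.5979   1.6974] dr [-0.004  -0.0053  0.0109]
```

View pics/w1.png

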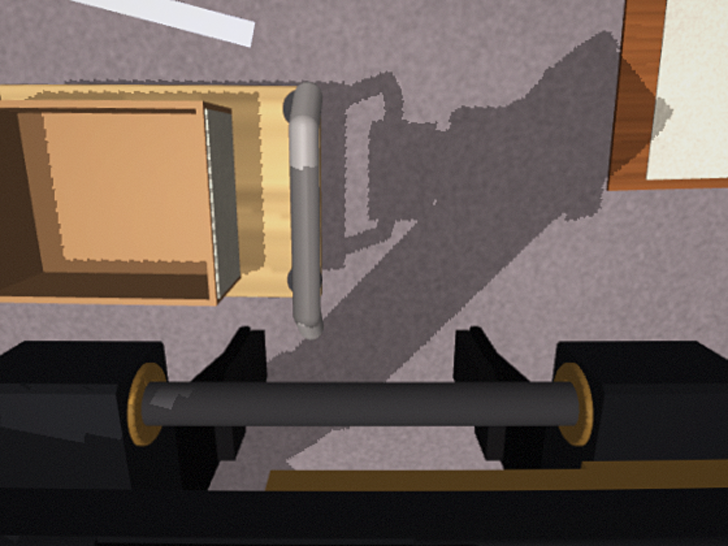

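Wrist picture: bar upright at x≈306, from (306,95) to (308,325), within 4 mm of the prediction; yaw agrees.

>>> send_rows(xyz=[[18,-10,0],[34,-18,2],[35,-19,8],[35,-19,25],[35,-19,45],[35,-19,60],[35,-19,73],[35,-19,81],[35,-19,83.5],[35,-19,83.5]], dr=[[0,0,0.005],[0,-0.003,0.01],[0,-0.003,0.01],[0,-0.003,0.01],[0,-0.003,0.01],[0,-0.003,0.01],[0,-0.003,0.01],[0,-0.003,0.01],[0,-0.003,0.01],[0,-0.003,0.01]], jaw=60)

```text
time: 1.82
position: [0.5005, -0.2955, 0.1675]
tool_rot: [-3.116, -0.398, 0.006]
ft_force: [0.6, -0.1, 0.1]
grip_width: 0.688
grip_force: 0.0
```

```bash
python3 - <<'E'
from h import *
rel([.507,-.2855,.168],105.2)
C=cam('wrist'); im=get_image('wrist'); s=get_image('scene')
save('pics/w2.png',np.vstack([im[:260],s[130:290]]),1.35)
E
```

```text
now [ 0.5005 -0.2955  0.1675] t 1.8167 ->xyz mm [ 8.8135 -8.0908 -0.5579] dr [-0.0007  0.0038 -0.011 ]
```

View pics/w2.png

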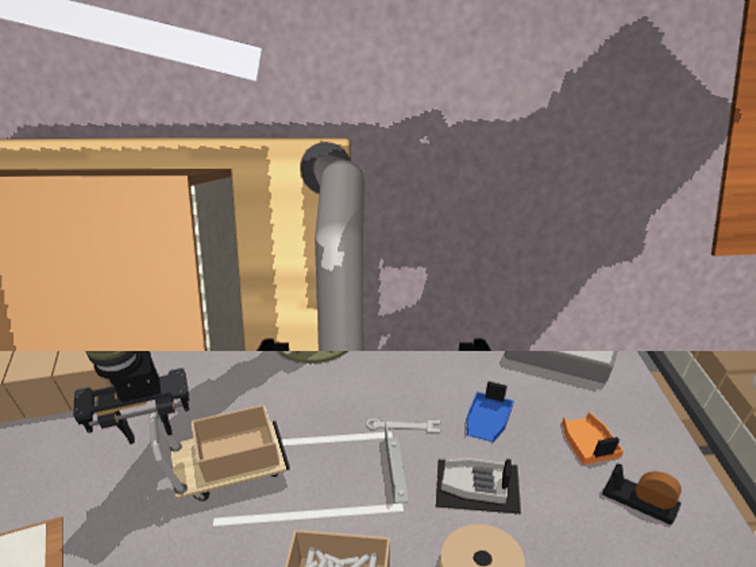

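The bar is between the fingers, about 8 mm ahead of the centre and 9 mm outward. I'll centre on it, then close.

>>> send_rows(xyz=[[4,-4,0],[9,-8,0],[9,-8,0],[9,-8,0],[9,-8,0],[9,-8,0],[9,-8,0],[9,-8,0],[9,-8,0],[9,-8,0]], dr=[[0,0,-0.005],[0,0.003,-0.01],[0,0.003,-0.01],[0,0.003,-0.01],[0,0.003,-0.01],[0,0.003,-0.01],[0,0.003,-0.01],[0,0.003,-0.01],[0,0.003,-0.01],[0,0.003,-0.01]], jaw=40, grip_force=20)

```text
time: 2.75
position: [0.5077, -0.2853, 0.168]
tool_rot: [3.114, 0.415, -0.0]
ft_force: [0.9, -0.6, 0.2]
grip_width: 0.46
grip_force: 0.0
```

>>> send_rows(xyz=[[0,0,0],[0,0,0],[0,0,0],[0,0,0],[0,0,0],[0,0,0],[0,0,0],[0,0,0],[0,0,0],[0,0,0]], dr=[[0,0,0],[0,0,0],[0,0,0],[0,0,0],[0,0,0],[0,0,0],[0,0,0],[0,0,0],[0,0,0],[0,0,0]], jaw=0, grip_force=25)

```text
time: 3.58
position: [0.5077, -0.2852, 0.168]
tool_rot: [-3.114, -0.415, 0.0]
ft_force: [-0.3, 0.3, -0.8]
grip_width: 0.152
grip_force: 25.0
```

```bash
python3 - <<'E'
from h import *
s=get_state();print(s['grip_width']*87,s['ft_force'])
rel([.497,-.07,.168],90.5)
M=R.from_rotvec(s['tool_rot']);y=-M.as_matrix()[:,1];yaw=np.arctan2(y[1],y[0]);print(np.degrees(yaw))
h=s['position']; c=h+.112*np.array([np.cos(yaw),np.sin(yaw),0]);print('caddy',c)
# path: centre goes from c to line, heading eased over first 0.12, then straight
b=np.radians(90.5); S=.20
def line(yy): return .4953-.0087*(yy+.0)   # centreline x at y
rows=[]
for i in range(1,21):
    t=i/20; yy=c[1]+.22*t; e=min(1,t/.6); w=e*e*(3-2*e)
    x=(1-w)*c[0]+w*line(yy); a=(1-w)*yaw+w*b
    hp=np.array([x,yy,0])-.112*np.array([np.cos(a),np.sin(a),0]); hp[2]=h[2]
    rows.append((M.inv().apply(hp-h)*1000).tolist()+[yaw-a])
    print(np.round(rows[-1],3),np.round(hp,3))
E
```

```text
13.194429691397648 [-0.2978  0.2861 -0.7722]
now [ 0.5077 -0.2852  0.168 ] t 3.5833 ->xyz mm [  45.9527 -210.496    -0.0007] dr [-0.0001  0.0001  0.2561]
105.17160518957802
caddy [ 0.4784 -0.1771  0.168 ]
[  2.662 -10.524   0.      0.005] [ 0.508 -0.274  0.168]
[  4.936 -20.9     0.001   0.019] [ 0.507 -0.264  0.168]
[  6.89  -31.198   0.001   0.04 ] [ 0.506 -0.253  0.168]
[  8.597 -41.49    0.002   0.066] [ 0.505 -0.243  0.168]
[ 10.134 -51.837   0.003   0.096] [ 0.504 -0.233  0.168]
[ 11.581 -62.282   0.003   0.128] [ 0.503 -0.222  0.168]
[ 13.02  -72.845   0.004   0.16 ] [ 0.501 -0.211  0.168]
[ 14.531 -83.52    0.004   0.19 ] [ 0.5   -0.201  0.168]
[ 16.193 -94.277   0.005   0.216] [ 0.499 -0.19   0.168]
[  18.082 -105.069    0.005    0.237] [ 0.498 -0.179  0.168]
[  20.273 -115.839    0.006    0.251] [ 0.497 -0.168  0.168]
[  22.843 -126.533    0.006    0.256] [ 0.497 -0.157  0.168]
[  25.629 -137.174    0.007    0.256] [ 0.497 -0.146  0.168]
[  28.416 -147.816    0.007    0.256] [ 0.496 -0.135  0.168]
[  31.202 -158.458    0.008    0.256] [ 0.496 -0.124  0.168]
[  33.989 -169.099    0.008    0.256] [ 0.496 -0.113  0.168]
[  36.775 -179.741    0.009    0.256] [ 0.496 -0.102  0.168]
[  39.561 -190.383    0.009    0.256] [ 0.496 -0.091  0.168]
[  42.348 -201.024    0.01     0.256] [ 0.496 -0.08   0.168]
[  45.134 -211.666    0.01     0.256] [ 0.496 -0.069  0.168]
```

>>> send_rows(xyz=[[1.5,-6,0],[3,-12.5,0],[4.5,-19,0],[5.7,-25,0],[6.9,-31.2,0],[8,-37.5,0],[8.8,-43,0],[9.7,-49,0],[10.6,-55,0],[11.6,-62.3,0]], dr=[[0,0,0.002],[0,0,0.007],[0,0,0.016],[0,0,0.027],[0,0,0.04],[0,0,0.056],[0,0,0.07],[0,0,0.088],[0,0,0.105],[0,0,0.128]])

```text
time: 4.42
position: [0.5024, -0.2218, 0.168]
tool_rot: [3.134, 0.212, -0.0]
ft_force: [-0.9, -0.8, -0.3]
grip_width: 0.151
grip_force: 25.0
```

```bash
python3 - <<'E'
from h import *
s=get_state();print(s['ft_force'],s['torque'],s['grip_width'])
for p,a in [((.5014,-.211,.168),96),((.5,-.201,.168),94.3),((.499,-.19,.168),92.8),((.498,-.179,.168),91.6),((.497,-.168,.168),90.8),((.4968,-.157,.168),90.5),((.4967,-.145,.168),90.5)]: rel(p,a)
E
```

```text
[-0.9389 -0.7873 -0.2965] [-0.1735  0.0697  0.0409] 0.150793937525777
now [ 0.5024 -0.2218  0.168 ] t 4.4167 ->xyz mm [  0.4111 -10.8309   0.0391] dr [0.0004 0.0002 0.0302]
now [ 0.5024 -0.2218  0.168 ] t 4.4167 ->xyz mm [  0.3693 -20.9283   0.035 ] dr [0.0004 0.0002 0.0599]
now [ 0.5024 -0.2218  0.168 ] t 4.4167 ->xyz mm [  0.8583 -31.9629   0.0304] dr [0.0004 0.0002 0.0861]
now [ 0.5024 -0.2218  0.168 ] t 4.4167 ->xyz mm [  1.3474 -42.9974   0.0258] dr [0.0004 0.0001 0.107 ]
now [ 0.5024 -0.2218  0.168 ] t 4.4167 ->xyz mm [  1.8365 -54.0319   0.0212] dr [0.0004 0.0001 0.121 ]
now [ 0.5024 -0.2218  0.168 ] t 4.4167 ->xyz mm [  3.1183 -64.9588   0.0165] dr [0.0004 0.0001 0.1262]
now [ 0.5024 -0.2218  0.168 ] t 4.4167 ->xyz mm [  4.6338 -76.8631   0.0114] dr [0.0004 0.0001 0.1262]
```

>>> send_rows(xyz=[[0.2,-5.5,0],[0.4,-10.8,0],[0.4,-16,0],[0.4,-21,0],[0.6,-26.5,0],[0.9,-32,0],[1.1,-37.5,0],[1.3,-43,0],[1.8,-54,0],[3.1,-65,0]], dr=[[0,0,0.015],[0,0,0.03],[0,0,0.046],[0,0,0.06],[0,0,0.074],[0,0,0.086],[0,0,0.097],[0,0,0.107],[0,0,0.121],[0,0,0.126]])

```text
time: 5.25
position: [0.4968, -0.1571, 0.1681]
tool_rot: [3.141, 0.014, 0.0]
ft_force: [0.7, -1.0, -0.2]
grip_width: 0.148
grip_force: 25.0
```

```bash
python3 - <<'E'
from h import *
s=get_state();print(s['ft_force'],s['torque'],s['grip_width'])
rel((.4965,-.107,.168),90.5)
t=get_image('top'); np.save('top1.npy',t)
save('pics/top1.png',t[180:280,250:450],4)
E
```

```text
[ 0.6974 -1.0075 -0.2321] [-0.1923 -0.0958 -0.0724] 0.14799515827085108
now [ 0.4968 -0.1571  0.1681] t 5.25 ->xyz mm [  0.1634 -50.1196   0.0416] dr [ 0.0004 -0.0003 -0.0001]
```

View pics/top1.png

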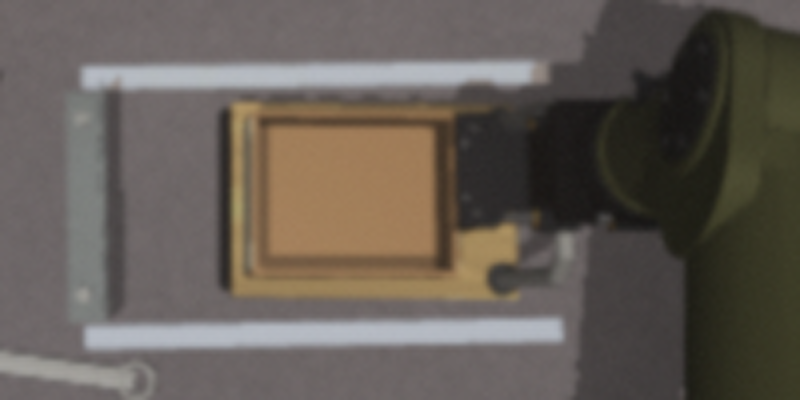

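The caddy is in the lane: deck front edge at crop x≈233 (corners (233,102) and (233,297)), bottom edge running to (518,299). Stop face is at x≈108.

```bash
python3 - <<'E'
from h import *
C=cam('top')
def T(x,y,z): return unproj(C,250+x/4-.375,180+y/4-.375,z)
b=np.load('top1.npy').astype(float)
# subpixel deck side edges & tape inner edges along columns, via blue channel (wood low) / brightness
def edge(prof,a,sgn):
    g=sgn*np.gradient(prof); i=a+np.argmax(g[a:a+10]); w=np.clip(g[i-2:i+3],0,None); return (w*np.arange(i-2,i+3)).sum()/w.sum()
def fit(cols,fn,z):
    P=np.array([unproj(C,u,fn(u),z)[:2] for u in cols]); k=np.polyfit(P[:,1],P[:,0],1); return k
g=b.sum(2)
S=g.copy(); rb=b[:,:,0]-b[:,:,2]
for nm,cols,src,a,sg,z in [('tape up in',range(275,380,3),S,198,-1,0),('tape lo in',range(275,385,3),S,255,1,0),('deck up',range(312,360,2),rb,200,1,.056),('deck lo',range(312,375,2),rb,249,-1,.056)]:
    k=fit(cols,lambda u:edge(src[:,u],a,sg),z); print(nm,'slope deg',np.degrees(np.arctan(k[0])),'x at y=0',k[1])
for v in (215,230,245):
    e=edge(rb[v],302,1); f=edge(S[v],270,-1); q=T; print('front edge',unproj(C,e,v,.056)[:2],'stop',unproj(C,f,v,.06)[:2])
E
```

```text
tape up in slope deg -0.8044676861067735 x at y=0 0.5906206417319416
tape lo in slope deg -0.9786597754753911 x at y=0 0.40142832841010095
deck up slope deg 0.8409535535604179 x at y=0 0.5695741287779551
deck lo slope deg 0.5789663554585592 x at y=0 0.41982153300931
front edge [0.539  0.0654] stop [0.5382 0.163 ]
front edge [0.4926 0.0658] stop [0.4921 0.1616]
front edge [0.4468 0.066 ] stop [0.4465 0.1619]
```

Bay heading is 90.8°, the caddy's 89.4° and it sits 2.4 mm right of the lane's middle, with about 88 mm to go. I'll correct over 30 mm and then go straight.

>>> send_rows(xyz=[[0.6,-6,0],[1.8,-12,0],[3.3,-18,0],[4.5,-24,0],[5.1,-30,0],[5.1,-38,0],[5,-46,0],[5,-54,0],[4.9,-62,0],[4.8,-68,0]], dr=[[0,0,-0.003],[0,0,-0.009],[0,0,-0.016],[0,0,-0.022],[0,0,-0.025],[0,0,-0.025],[0,0,-0.025],[0,0,-0.025],[0,0,-0.025],[0,0,-0.025]])

```text
time: 6.13
position: [0.5009, -0.0878, 0.168]
tool_rot: [-3.141, -0.058, -0.0]
ft_force: [1.4, -1.0, 0.6]
grip_width: 0.155
grip_force: 25.0
```

```bash
cat > meas.py <<'E'
from h import *
C=cam('top'); b=get_image('top').astype(float); s=get_state(); print(s['position'],s['ft_force'])
def edge(prof,a,sgn,n=10):
    g=sgn*np.gradient(prof); i=a+np.argmax(g[a:a+n]); w=np.clip(g[i-2:i+3],0,None); return (w*np.arange(i-2,i+3)).sum()/w.sum()
rb=b[:,:,0]-b[:,:,2]; S=b.sum(2)
e0=edge(rb[230],272,1,35)
for nm,a,sg in [('deck up',200,1),('deck lo',249,-1)]:
    P=np.array([unproj(C,u,edge(rb[:,u],a,sg),.056)[:2] for u in range(int(e0)+4,int(e0)+54,2)]); k=np.polyfit(P[:,1],P[:,0],1); print(nm,'heading',90-np.degrees(np.arctan(k[0])),'offset from line at y=-.02',k[0]*-.02+k[1]-(.4960+.0155*.02))
for v in (215,230,245):print('front edge',unproj(C,edge(rb[v],int(e0)-6,1,14),v,.056)[:2])
E
python3 meas.py
```

```text
[ 0.5008 -0.0863  0.168 ] [ 0.4015  1.5542 -0.6409]
deck up heading 91.17774912952899 offset from line at y=-.02 0.07431595440844135
deck lo heading 91.25037330281602 offset from line at y=-.02 -0.07504630160051845
front edge [0.5388 0.1362]
front edge [0.4925 0.1354]
front edge [0.4467 0.1342]
```

>>> send_rows(xyz=[[0.1,-3,0],[0.1,-6,0],[0.2,-9,0],[0.2,-11.5,0],[0.3,-13.5,0],[0.3,-15,0],[0.3,-16,0],[0.3,-17,0],[0.4,-17.5,0],[0.4,-18,0]], dr=[[0,0,0.002],[0,0,0.003],[0,0,0.003],[0,0,0.003],[0,0,0.003],[0,0,0.003],[0,0,0.003],[0,0,0.003],[0,0,0.003],[0,0,0.003]])

```text
time: 7.02
position: [0.5006, -0.0713, 0.168]
tool_rot: [3.141, 0.051, -0.0]
ft_force: [0.9, -0.2, 0.2]
grip_width: 0.151
grip_force: 25.0
```

```bash
python3 meas.py
```

```text
[ 0.5006 -0.0711  0.168 ] [ 0.3338 -0.4828  0.6842]
deck up heading 91.56354037714745 offset from line at y=-.02 0.07489397832031336
deck lo heading 91.3940934556778 offset from line at y=-.02 -0.0749344619472248
front edge [0.5387 0.1533]
front edge [0.4925 0.1517]
front edge [0.4467 0.1511]
```

>>> send_rows(xyz=[[0,-0.4,0],[0,-0.8,0],[0,-1.2,0],[0,-1.6,0],[0,-2,0],[0,-2.4,0],[0,-2.8,0],[0,-3.2,0],[0,-3.2,0],[0,-3.2,0]], dr=[[0,0,0.002],[0,0,0.004],[0,0,0.006],[0,0,0.008],[0,0,0.008],[0,0,0.008],[0,0,0.008],[0,0,0.008],[0,0,0.008],[0,0,0.008]])

```text
time: 7.9
position: [0.5004, -0.0687, 0.168]
tool_rot: [3.141, 0.038, -0.0]
ft_force: [-0.7, -2.7, 0.8]
grip_width: 0.151
grip_force: 25.0
```

```bash
python3 meas.py
```

```text
[ 0.5004 -0.0687  0.168 ] [-0.722  -2.2382  1.6819]
deck up heading 91.16598455202593 offset from line at y=-.02 0.07463087396901774
deck lo heading 91.20114513922246 offset from line at y=-.02 -0.07497292668959848
front edge [0.5387 0.1555]
front edge [0.4925 0.1546]
front edge [0.4467 0.154 ]
```

>>> send_rows(xyz=[[0,-0.3,0],[0,-0.6,0],[0,-1,0],[0,-1,0],[0,-1,0],[0,-1,0],[0,-1,0],[0,-1,0],[0,-1,0],[0,-1,0]], dr=[[0,0,0],[0,0,0],[0,0,0],[0,0,0],[0,0,0],[0,0,0],[0,0,0],[0,0,0],[0,0,0],[0,0,0]])

```text
time: 8.78
position: [0.5003, -0.0686, 0.1681]
tool_rot: [3.139, 0.037, -0.001]
ft_force: [-0.0, -5.3, 0.9]
grip_width: 0.146
grip_force: 25.0
```

```bash
python3 meas.py; python3 -c "
from h import *
s=get_image('scene');save('pics/s3.png',s[130:290,80:360],2.85);print(get_state()['torque'])"
```

```text
[ 0.5003 -0.0686  0.1681] [-1.4876 -5.4538  1.0274]
deck up heading 91.12365731886254 offset from line at y=-.02 0.07454373438564105
deck lo heading 91.1444776154866 offset from line at y=-.02 -0.07512192139214635
front edge [0.5387 0.1555]
front edge [0.4925 0.1548]
front edge [0.4467 0.1539]
[-1.1347  0.32    0.0994]
```

View pics/s3.png

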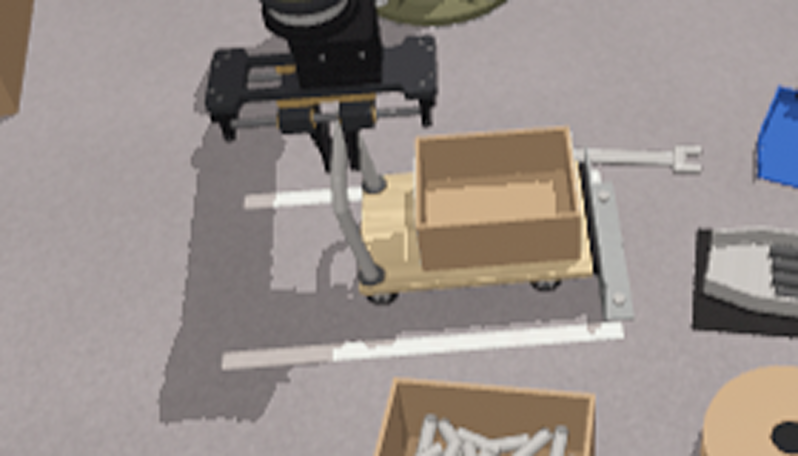

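The bumper is on the stop: 5 N of contact force and no further travel, and the rear castors show under the deck's tail. I'll ease off, let go and lift away.

>>> send_rows(xyz=[[0,0.3,0],[0,0.6,0],[0,0.6,0],[0,0.6,0],[0,0.6,0],[0,0.6,0],[0,0.6,0],[0,0.6,0],[0,0.6,0],[0,0.6,0]], dr=[[0,0,0],[0,0,0],[0,0,0],[0,0,0],[0,0,0],[0,0,0],[0,0,0],[0,0,0],[0,0,0],[0,0,0]])

```text
time: 9.72
position: [0.5003, -0.0686, 0.168]
tool_rot: [3.14, 0.038, -0.001]
ft_force: [-1.8, -4.6, 1.9]
grip_width: 0.151
grip_force: 25.0
```

>>> send_rows(xyz=[[0,0,0],[0,0,0],[0,0,0],[0,0,0],[0,0,0],[0,0,0],[0,0,-5],[0,0,-20],[0,0,-45],[0,0,-80]], dr=[[0,0,0],[0,0,0],[0,0,0],[0,0,0],[0,0,0],[0,0,0],[0,0,0],[0,0,0],[0,0,0],[0,0,0]], jaw=50)

```text
time: 10.55
position: [0.4989, -0.0673, 0.2469]
tool_rot: [-3.14, -0.039, 0.008]
ft_force: [-0.0, -0.0, 0.2]
grip_width: 0.571
grip_force: 0.0
```

```bash
python3 meas.py; python3 -c "
from h import *
print(get_state()['joint_positions'])
rel([.55,.26,.25],90); rel([.565,.40,.2],-100.5); rel([.565,.40,.2],79.5)"
```

```text
[ 0.5033 -0.0676  0.2559] [ 3.4235 -0.3289  5.3004]
deck up heading 90.93855406395271 offset from line at y=-.02 0.07417834912789772
deck lo heading 91.23082736595077 offset from line at y=-.02 -0.07492518603261927
front edge [0.5387 0.1555]
front edge [0.4925 0.1546]
front edge [0.4467 0.1541]
[ 0.5588  0.0238 -0.4827  1.7648  0.0125  1.3469 -1.4723]
now [ 0.5033 -0.0676  0.2559] t 10.6 ->xyz mm [  54.8479 -326.3752    5.6723] dr [ 0.0019 -0.0087  0.025 ]
now [ 0.5033 -0.0676  0.2559] t 10.6 ->xyz mm [  72.9151 -466.0581   55.5447] dr [ 0.013   0.0017 -2.9333]
now [ 0.5033 -0.0676  0.2559] t 10.6 ->xyz mm [  72.9151 -466.0581   55.5447] dr [ 0.0011 -0.0088  0.2083]
```

The caddy stayed put. Now over to the tray, turning the hand round on the way.

>>> send_rows(xyz=[[2,-10,-5],[4,-30,-15],[8,-60,-15],[12,-90,-15],[16,-120,-15],[20,-150,-15],[25,-180,-15],[30,-210,-15],[35,-240,-15],[40,-270,-15]], dr=[[0,0,-0.1],[0,0,-0.22],[0,0,-0.34],[0,0,-0.46],[0,0,-0.58],[0,0,-0.7],[0,0,-0.82],[0,0,-0.94],[0,0,-1.06],[0,0,-1.18]], jaw=60)

```text
time: 11.43
position: [0.534, 0.2048, 0.2635]
tool_rot: [2.583, 1.787, 0.002]
ft_force: [1.6, 0.2, 0.1]
grip_width: 0.687
grip_force: 0.0
```

```bash
python3 -c "
from h import *
rel([.5606,.3936,.2],256.5)"
```

```text
now [0.534  0.2048 0.2635] t 11.4333 ->xyz mm [185.9871 -41.7736  63.6099] dr [ 0.0011  0.0004 -1.6956]
```

>>> send_rows(xyz=[[12,-3,2],[30,-7,8],[50,-12,14],[70,-16,20],[90,-21,26],[110,-25,32],[130,-30,38],[150,-34,44],[170,-38,48],[180,-41,50]], dr=[[0,0,-0.11],[0,0,-0.23],[0,0,-0.35],[0,0,-0.47],[0,0,-0.59],[0,0,-0.71],[0,0,-0.83],[0,0,-0.95],[0,0,-1.07],[0,0,-1.19]])

```text
time: 12.27
position: [0.5595, 0.3884, 0.2122]
tool_rot: [-1.135, -2.928, -0.001]
ft_force: [-0.8, -0.2, -1.0]
grip_width: 0.691
grip_force: 0.0
```

>>> send_rows(xyz=[[0,0,0],[0,0,0],[0,0,0],[0,0,0],[0,0,0],[0,0,0],[0,0,0],[0,0,0],[0,0,0],[0,0,0]], dr=[[0,0,-0.11],[0,0,-0.23],[0,0,-0.35],[0,0,-0.45],[0,0,-0.5],[0,0,-0.5],[0,0,-0.5],[0,0,-0.5],[0,0,-0.5],[0,0,-0.5]])

```text
time: 13.1
position: [0.56, 0.386, 0.2131]
tool_rot: [0.388, 3.117, -0.0]
ft_force: [-0.2, 0.4, 0.5]
grip_width: 0.691
grip_force: 0.0
```

```bash
python3 -c "
from h import *
rel([.5606,.3936,.2],256.5);print(get_state()['joint_positions'])
C=cam('wrist'); im=get_image('wrist');save('pics/w4.png',im,1.4)
g=np.array([.5606,.3936]);a=np.radians(256.5);x=np.array([np.cos(a),np.sin(a)]);y=np.array([-x[1],x[0]])
P=lambda dx,dy,z:[*(g+x*(60+dx)/1e3+y*dy/1e3),z]
for q in [(-66,23,.066),(-66,-23,.066),(-54,23,.066),(-54,-23,.066),(65,32,.007),(65,-32,.007)]: print(q,proj(C,P(*q))*1.4)
"
```

```text
now [0.56   0.386  0.2131] t 13.1 ->xyz mm [ 1.2893  7.4807 13.0656] dr [-0.0001  0.0003 -0.0119]
[ 0.0432  0.6013 -1.0283  1.3766  0.5106  1.443   0.3557]
(-66, 23, 0.066) [[411.2465 321.0263]]
(-66, -23, 0.066) [[411.3102 245.2944]]
(-54, 23, 0.066) [[391.2944 321.2543]]
(-54, -23, 0.066) [[390.5058 245.5387]]
(65, 32, 0.007) [[225.4533 308.9786]]
(65, -32, 0.007) [[216.3243 219.7471]]
```

View pics/w4.png

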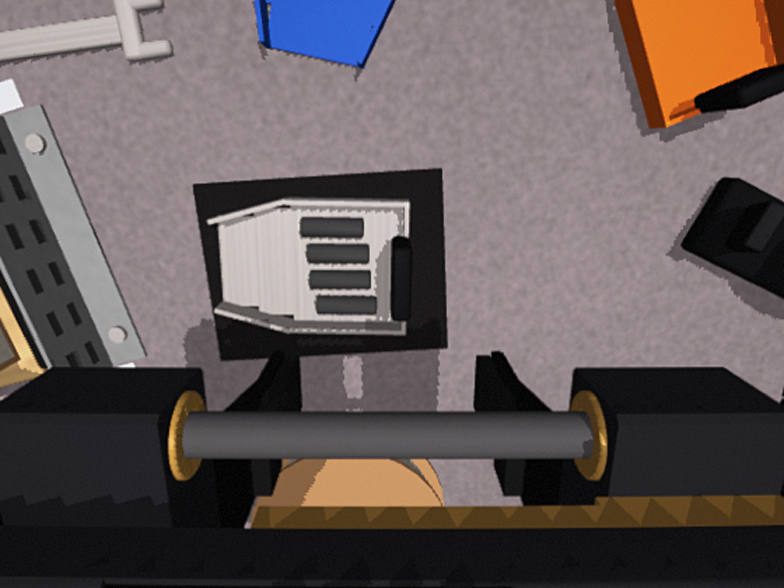

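Wrist picture: the steel tray's grip has its top corners at (393,237), (411,237), (390,320) and (408,320), about 3 mm nearer the robot than assumed and turned about 2°; the lip runs from (219,222) to (217,308).

```bash
python3 -c "
from h import *
C=cam('wrist')
U=lambda u,v,z: unproj(C,u/1.4,v/1.4,z)
c=[U(393,238,.066),U(411,238,.066),U(390,320,.066),U(408,320,.066)];g=sum(c)/4;print(g,[np.linalg.norm(c[0]-c[2]),np.linalg.norm(c[0]-c[1])])
l=(U(219,222,.007)+U(217,309,.007))/2;print(l,np.linalg.norm((l-g)[:2]));d=l-g;a=np.degrees(np.arctan2(d[1],d[0]));print(a)
m=[U(195,184,.004),U(441,168,.004),U(447,347,.004),U(221,360,.004)];dm=m[0]+m[3]-m[1]-m[2];print('mat',sum(m)/4,np.degrees(np.arctan2(dm[1],dm[0])))
rel([g[0],g[1],.049],a%360)
"
```

```text
[0.558  0.3939 0.066 ] [np.float64(0.049604343802273784), np.float64(0.010341466552664956)]
[0.5316 0.2697 0.007 ] 0.12689794881716612
-102.00891150344742
mat [0.5525 0.3422 0.004 ] -100.63147131486575
now [0.56   0.3861 0.2131] t 13.15 ->xyz mm [  3.8481   7.1074 164.0563] dr [-0.0001  0.0002 -0.0377]
```

>>> send_rows(xyz=[[2,4,10],[4,7,30],[4,7,55],[4,7,80],[4,7,105],[4,7,125],[4,7,142],[4,7,154],[4,7,162],[4,7,164]], dr=[[0,0,-0.02],[0,0,-0.038],[0,0,-0.038],[0,0,-0.038],[0,0,-0.038],[0,0,-0.038],[0,0,-0.038],[0,0,-0.038],[0,0,-0.038],[0,0,-0.038]], jaw=50)

```text
time: 13.98
position: [0.5573, 0.3935, 0.0475]
tool_rot: [-0.327, -3.123, 0.002]
ft_force: [-0.2, 0.9, -0.2]
grip_width: 0.571
grip_force: 0.0
```

>>> send_rows(xyz=[[0,0,0],[0,0,0],[0,0,0],[0,0,0],[0,0,0],[0,0,0],[0,0,0],[0,0,0],[0,0,0],[0,0,0]], dr=[[0,0,0],[0,0,0],[0,0,0],[0,0,0],[0,0,0],[0,0,0],[0,0,0],[0,0,0],[0,0,0],[0,0,0]], jaw=0, grip_force=45)

```text
time: 14.82
position: [0.5577, 0.3942, 0.0494]
tool_rot: [0.327, 3.124, 0.001]
ft_force: [-0.0, 0.1, 2.5]
grip_width: 0.135
grip_force: 44.7
```

```bash
python3 -c "
from h import *
s=get_state();print(s['position'],s['tool_rot'],s['ft_force'],s['grip_width']*87,s['grip_force'],s['joint_positions'])
y=-R.from_rotvec(s['tool_rot']).as_matrix()[:,1];print(np.degrees(np.arctan2(y[1],y[0])))"
```

```text
[0.5577 0.3942 0.0494] [0.3268 3.1244 0.0008] [-0.0487  0.0812  2.4957] 11.732929184906808 44.7212044056505 [-0.0003  0.7421 -0.946   1.5305  0.6295  1.1963  0.3057]
-101.94086408276115
```

Gripped at 11.7 mm. I'll lift it straight up.

>>> send_rows(xyz=[[0,0,-3],[0,0,-12],[0,0,-30],[0,0,-55],[0,0,-85],[0,0,-115],[0,0,-145],[0,0,-170],[0,0,-185],[0,0,-190]], dr=[[0,0,0],[0,0,0],[0,0,0],[0,0,0],[0,0,0],[0,0,0],[0,0,0],[0,0,0],[0,0,0],[0,0,0]])

```text
time: 15.65
position: [0.5583, 0.3945, 0.2419]
tool_rot: [0.327, 3.122, 0.004]
ft_force: [0.1, 1.0, -4.5]
grip_width: 0.135
grip_force: 44.7
```

```bash
cat >> h.py <<'E'
def pour(lip,th,yaw=270.8):
    a=np.radians(yaw);f=np.array([np.cos(a),np.sin(a),0]);z=np.array([0,0,1.]);t=np.radians(th)
    p=np.array(lip)+.125*(-f*np.cos(t)+z*np.sin(t))+.0424*(f*np.sin(t)+z*np.cos(t))
    print('tcp',p);rel(p,yaw,th)
E
python3 -c "
from h import *
print(get_state()['ft_force'],get_state()['grip_width']*87)
pour([.495,.105,.20],0)
for t in (25,50): pour([.495,.105,.14],t)"
```

```text
[ 0.0877  0.9607 -4.5007] 11.777096740363215
tcp [0.4933 0.23   0.2424]
now [0.5583 0.3945 0.2419] t 15.65 ->xyz mm [  29.517  -174.4329   -1.0335] dr [ 0.0023  0.0027 -0.223 ]
tcp [0.4937 0.2004 0.2313]
now [0.5583 0.3945 0.2419] t 15.65 ->xyz mm [  22.9917 -203.358    10.0545] dr [-0.4323  0.0513 -0.2188]
tcp [0.4943 0.1529 0.263 ]
now [0.5583 0.3945 0.2419] t 15.65 ->xyz mm [  12.4086 -249.6025  -21.7921] dr [-0.8667  0.0998 -0.2074]
```

>>> send_rows(xyz=[[1,-5,0],[3,-17,0],[6,-36,0],[10,-60,0],[14.5,-87,0],[19.5,-114,0],[23.5,-138,0],[26.5,-157,0],[28.5,-169,0],[29.5,-174.4,0]], dr=[[0,0,-0.01],[0,0,-0.03],[0,0,-0.05],[0,0,-0.075],[0,0,-0.11],[0,0,-0.145],[0,0,-0.175],[0,0,-0.2],[0,0,-0.215],[0,0,-0.223]])

```text
time: 16.48
position: [0.4915, 0.2256, 0.2365]
tool_rot: [0.019, -3.138, 0.006]
ft_force: [-0.6, -0.4, -4.1]
grip_width: 0.132
grip_force: 44.7
```

```bash
python3 -c "
from h import *
print(get_state()['joint_positions'],get_state()['grip_width']*87)
for t in (12,25,38,50): pour([.495,.105,.14],t)"
```

```text
[ 0.6042  0.3011 -1.2649  1.6928  0.2936  1.3698  0.8737] 11.526823545265765
tcp [0.4934 0.2184 0.2075]
now [0.4915 0.2256 0.2365] t 16.4833 ->xyz mm [-1.9137 -7.0385 29.0125] dr [-0.2133 -0.0036 -0.0024]
tcp [0.4937 0.2004 0.2313]
now [0.4915 0.2256 0.2365] t 16.4833 ->xyz mm [ -1.8598 -25.2132   5.2898] dr [-0.4402 -0.0033 -0.0028]
tcp [0.494  0.1774 0.2504]
now [0.4915 0.2256 0.2365] t 16.4833 ->xyz mm [ -1.8337 -48.2585 -13.7365] dr [-0.6671 -0.003  -0.0032]
tcp [0.4943 0.1529 0.263 ]
now [0.4915 0.2256 0.2365] t 16.4833 ->xyz mm [ -1.8355 -72.836  -26.2827] dr [-0.8765 -0.0027 -0.0036]
```

>>> send_rows(xyz=[[0,-1,1],[-0.5,-3,3],[-1,-6,5],[-1,-9,6],[-1.5,-12,7],[-2,-15,7],[-2,-19,6],[-2,-22,6],[-2,-25,5],[-2,-25,5]], dr=[[-0.02,0,0],[-0.06,0,0],[-0.11,0,0],[-0.17,0,0],[-0.23,0,0],[-0.29,0,0],[-0.35,0,0],[-0.4,0,0],[-0.44,0,0],[-0.44,0,0]])

```text
time: 17.32
position: [0.4948, 0.2009, 0.2318]
tool_rot: [0.014, -3.061, -0.683]
ft_force: [0.1, -0.6, -4.9]
grip_width: 0.138
grip_force: 44.7
```

```bash
python3 -c "
from h import *
s=get_state();print(s['joint_positions'],s['grip_width']*87)
for t in (25,38,50): pour([.495,.105,.14],t)
C=cam('scene');im=get_image('scene');save('pics/s5.png',im[90:290,150:430],2.85)"
```

```text
[ 1.0858  0.2021 -1.3433  1.8387 -0.2509  1.1661  1.4258] 11.980393954751856
tcp [0.4937 0.2004 0.2313]
now [0.4948 0.2009 0.2318] t 17.3167 ->xyz mm [ 1.144  -0.659   0.2422] dr [ 0.0026 -0.0013 -0.0051]
tcp [0.494  0.1774 0.2504]
now [0.4948 0.2009 0.2318] t 17.3167 ->xyz mm [  1.1129 -13.33   -26.8232] dr [-0.2243 -0.0007 -0.0052]
tcp [0.4943 0.1529 0.263 ]
now [0.4948 0.2009 0.2318] t 17.3167 ->xyz mm [  1.054  -30.1617 -48.6898] dr [-0.4337 -0.0001 -0.0053]
```

View pics/s5.png

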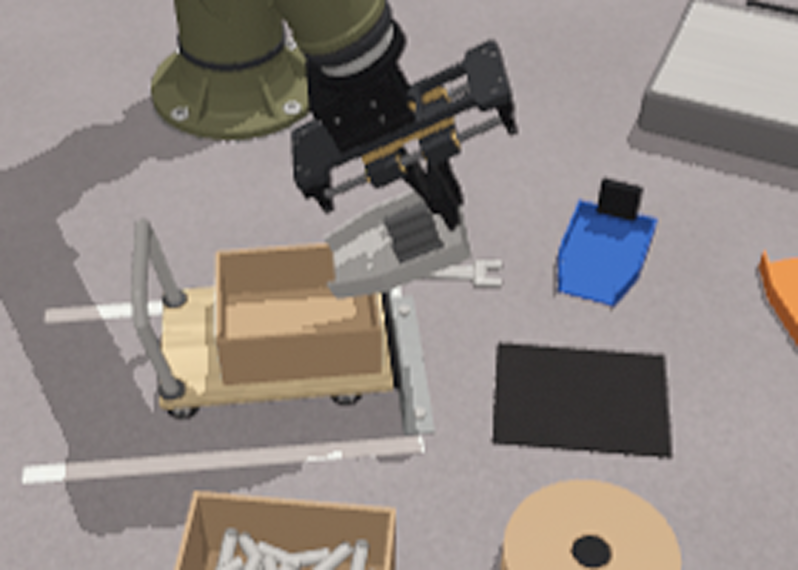

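Tray is tilted 25° with its lip over the bin (lip at (330,270) in the crop), pins still at the back. Tilting on to 42° about the lip.

>>> send_rows(xyz=[[1,-2,-4],[1,-5,-11],[1,-8,-17],[1,-11,-23],[1,-14,-28],[1,-16,-31.5],[1,-18.5,-34.5],[1,-18.5,-34.5],[1,-18.5,-34.5],[1,-18.5,-34.5]], dr=[[-0.03,0,0],[-0.09,0,0],[-0.14,0,0],[-0.19,0,0],[-0.235,0,0],[-0.265,0,0],[-0.294,0,0],[-0.294,0,0],[-0.294,0,0],[-0.294,0,0]])

```text
time: 18.2
position: [0.4943, 0.174, 0.2576]
tool_rot: [0.023, -2.927, -1.125]
ft_force: [0.1, 0.3, -1.3]
grip_width: 0.133
grip_force: 44.7
```

```bash
python3 -c "
from h import *
s=get_state();print(s['joint_positions'],s['grip_width']*87,s['ft_force'])
for t in (42,48): pour([.495,.105,.14],t)"
```

```text
[ 1.2798  0.2806 -1.3471  1.8736 -0.493   1.2156  1.7099] 11.533960569129395 [ 0.0988  0.2964 -1.329 ]
tcp [0.4941 0.1695 0.2552]
now [0.4943 0.174  0.2576] t 18.2 ->xyz mm [ 0.3196 -5.0154 -1.1806] dr [ 0.0008 -0.0012  0.0016]
tcp [0.4943 0.1571 0.2613]
now [0.4943 0.174  0.2576] t 18.2 ->xyz mm [  0.343  -10.1223 -14.0183] dr [-0.1039 -0.0013  0.0015]
```

>>> send_rows(xyz=[[0,-3,-4],[0,-7,-9],[0,-10,-14],[0,-10,-14],[0,-10,-14],[0,-10,-14],[0,-10,-14],[0,-10,-14],[0,-10,-14],[0,-10,-14]], dr=[[-0.03,0,0],[-0.07,0,0],[-0.104,0,0],[-0.104,0,0],[-0.104,0,0],[-0.104,0,0],[-0.104,0,0],[-0.104,0,0],[-0.104,0,0],[-0.104,0,0]])

```text
time: 19.03
position: [0.4947, 0.1565, 0.2611]
tool_rot: [0.022, -2.865, -1.275]
ft_force: [1.0, 0.7, -1.9]
grip_width: 0.137
grip_force: 44.7
```

```bash
python3 - <<'E'
from h import *
F=[]
for i in range(8):
    im=get_image('scene'); F.append(get_state()['ft_force'])
print(np.mean(F,0),np.std(F,0)); s=get_state();print(s['position'],s['joint_positions'],s['grip_width']*87)
np.save('scene_t.npy',im)
# scene: grey (unsaturated) pixels over the bin floor
C=cam('scene')
def poly(pts): return proj(C,pts).astype(np.int32)
def mask(P):
    m=np.zeros(im.shape[:2],np.uint8);cv2.fillPoly(m,[poly(P)],1);return m>0
fl=mask([[.545,.135,.06],[.545,.005,.06],[.445,.005,.06],[.445,.135,.06]])
o=np.load('scene0.npy')
sat=im.max(2).astype(int)-im.min(2)
g=(fl&(sat<25)).astype(np.uint8); n,l,st,ce=cv2.connectedComponentsWithStats(g); print('bin grey blobs',[(st[i,4],ce[i]) for i in range(1,n) if st[i,4]>8])
T=R.from_rotvec(s['tool_rot']).as_matrix()
def tr(x,y,z): # tray frame -> world ; tool -y = tray x, tool -z = up ; TCP at (-60,0,45.4)
    return s['position']+T@np.array([0,-(x+60)/1e3,-(z-45.4)/1e3])+T@np.array([ -y/1e3*0,0,0])+T[:,0]*y/1e3
P=[tr(-55,38,4),tr(55,28,4),tr(55,-28,4),tr(-55,-38,4)]
v=im[mask(P)].mean(1);print('tray px',v.size,np.percentile(v,[2,10,25,50,75,95]))
E
```

```text
[ 0.2803 -0.1882 -1.7882] [0.6675 0.3323 0.5448]
[0.4949 0.1561 0.261 ] [ 1.3193  0.359  -1.3345  1.882  -0.5217  1.2314  1.7752] 11.468929031503809
bin grey blobs [(np.int32(21), array([268.5714, 192.0476])), (np.int32(109), array([246.9083, 202.6147]))]
tray px 611 [ 20.6667  34.6667 128.6667 139.6667 164.     168.    ]
```

The wrist force fits an empty tray (about 2 N). Untilting and going back.

```bash
python3 -c "
from h import *
for t,z in ((25,.15),(0,.19)): pour([.495,.105,z],t)"
```

```text
tcp [0.4937 0.2004 0.2413]
now [0.4949 0.1561 0.261 ] t 19.4333 ->xyz mm [ 0.5601 14.9485 46.1647] dr [ 0.4016 -0.0001  0.0002]
tcp [0.4933 0.23   0.2324]
now [0.4949 0.1561 0.261 ] t 19.4333 ->xyz mm [ 0.5537 28.1904 74.1116] dr [ 0.8379 -0.0001  0.0002]
```

>>> send_rows(xyz=[[0,3,8],[0,6,18],[0,9,28],[0,12,37],[0.5,15,46],[0.5,18,53],[0.5,21,60],[0.5,24,66],[0.5,27,71],[0.5,28,74]], dr=[[0.06,0,0],[0.14,0,0],[0.23,0,0],[0.32,0,0],[0.41,0,0],[0.5,0,0],[0.59,0,0],[0.68,0,0],[0.77,0,0],[0.838,0,0]])

```text
time: 20.27
position: [0.4927, 0.2322, 0.2329]
tool_rot: [-0.025, 3.141, -0.003]
ft_force: [-0.7, 1.1, -2.0]
grip_width: 0.13
grip_force: 44.7
```

```bash
python3 -c "
from h import *
print(get_state()['joint_positions'],get_state()['grip_width']*87)
rel([.5577,.3942,.20],258.06)"
```

```text
[ 0.5276  0.2683 -1.1709  1.6941  0.2553  1.3487  0.8991] 11.340856242191887
now [0.4927 0.2322 0.2329] t 20.2667 ->xyz mm [-67.5655 161.0168  32.6165] dr [-0.0021  0.0011  0.2244]
```

>>> send_rows(xyz=[[-4,10,0],[-11,26,0],[-19,46,2],[-28,68,6],[-38,90,12],[-47,112,19],[-55,132,26],[-62,148,30],[-66,157,32],[-67.5,161,32.6]], dr=[[0,0,0.02],[0,0,0.045],[0,0,0.07],[0,0,0.1],[0,0,0.13],[0,0,0.16],[0,0,0.19],[0,0,0.21],[0,0,0.22],[0,0,0.224]])

```text
time: 21.1
position: [0.5578, 0.3933, 0.1986]
tool_rot: [-0.327, -3.122, -0.001]
ft_force: [-0.8, -0.1, -2.8]
grip_width: 0.134
grip_force: 44.7
```

>>> send_rows(xyz=[[0,0,0],[0,0,0],[0,0,0],[0,0,0],[0,0,0],[0,0,0],[0,0,0],[0,0,0],[0,0,0],[0,0,0]], dr=[[0,0,0],[0,0,0],[0,0,0],[0,0,0],[0,0,0],[0,0,0],[0,0,0],[0,0,0],[0,0,0],[0,0,0]])

```text
time: 21.93
position: [0.5585, 0.3917, 0.1997]
tool_rot: [0.329, 3.124, -0.0]
ft_force: [-0.4, 0.4, -2.5]
grip_width: 0.135
grip_force: 44.7
```

```bash
python3 -c "
from h import *
s=get_state();print(s['joint_positions'],s['ft_force'])
rel([.5577,.3942,.0505],258.06);rel([.5577,.3942,.0494],258.06)
b=get_image('top').astype(int);C=cam('top')
P=proj(C,np.array([[.545,.135,.06],[.545,.005,.06],[.445,.005,.06],[.445,.135,.06]])).astype(np.int32)
m=np.zeros(b.shape[:2],np.uint8);cv2.fillPoly(m,[P],1)
sat=b.max(2)-b.min(2);g=((m>0)&(sat<30)).astype(np.uint8);n,l,st,ce=cv2.connectedComponentsWithStats(g)
print(P.tolist(),[(st[i],ce[i]) for i in range(1,n) if st[i,4]>4])
for v in range(P[:,1].min(),P[:,1].max()+1): print(''.join('#' if sat[v,u]<22 else '+' if sat[v,u]<38 else '.' for u in range(P[:,0].min(),P[:,0].max()+1)))
"
```

```text
[ 0.0094  0.5942 -0.9787  1.389   0.4898  1.4128  0.3978] [-0.443   0.3516 -2.4925]
now [0.5585 0.3917 0.1997] t 21.9333 ->xyz mm [  1.2765   2.2737 149.2152] dr [-0.0001  0.     -0.0013]
now [0.5585 0.3917 0.1997] t 21.9333 ->xyz mm [  1.2766   2.2739 150.3152] dr [-0.0001  0.     -0.0013]
[[284, 212], [326, 212], [327, 245], [284, 245]] [(array([302, 216,  21,  14, 161], dtype=int32), array([313.1491, 223.4099])), (array([308, 233,  13,   4,  47], dtype=int32), array([314.2553, 234.4043])), (array([284, 237,  13,   9,  63], dtype=int32), array([287.9206, 242.3175]))]
............................................
............................................
............................................
............................................
..................................++++......
................................++####+.....
.............................++#######+.....
...........................++#########+.....
.........................++#########+++.....
..................+++++.++########++........
..................+############+++..........
..................###########
[... 305 characters left out ...]
..........++++...........
............................................
............................................
........................###########++.......
.......................+#############+......
........................#############+......
+.......................+++++++#####+.......
#++.........................................
##++........................................
####+.......................................
#####+......................................
######+.....................................
#######++...................................
#########+..................................
###########+................................
############++..............................
```

About 208 px of pin in the bin at 50 px each, so all four are in. Setting the tray down.

>>> send_rows(xyz=[[1,2,15],[1.3,2.3,40],[1.3,2.3,68],[1.3,2.3,94],[1.3,2.3,115],[1.3,2.3,130],[1.3,2.3,139],[1.3,2.3,144],[1.3,2.3,147],[1.3,2.3,148]], dr=[[0,0,0],[0,0,0],[0,0,0],[0,0,0],[0,0,0],[0,0,0],[0,0,0],[0,0,0],[0,0,0],[0,0,0]])

```text
time: 22.82
position: [0.558, 0.3947, 0.0522]
tool_rot: [0.329, 3.124, 0.001]
ft_force: [-0.6, -0.1, -1.6]
grip_width: 0.132
grip_force: 44.7
```

>>> send_rows(xyz=[[0,0,0.5],[0,0,1],[0,0,1.4],[0,0,1.8],[0,0,2],[0,0,2],[0,0,2],[0,0,2],[0,0,2],[0,0,2]], dr=[[0,0,0],[0,0,0],[0,0,0],[0,0,0],[0,0,0],[0,0,0],[0,0,0],[0,0,0],[0,0,0],[0,0,0]])

```text
time: 23.65
position: [0.5577, 0.3943, 0.0497]
tool_rot: [0.329, 3.124, -0.0]
ft_force: [0.5, 0.2, -1.7]
grip_width: 0.137
grip_force: 44.7
```

>>> send_rows(xyz=[[0,0,0.2],[0,0,0.4],[0,0,0.6],[0,0,0.6],[0,0,0.6],[0,0,0.6],[0,0,0.6],[0,0,0.6],[0,0,0.6],[0,0,0.6]], dr=[[0,0,0],[0,0,0],[0,0,0],[0,0,0],[0,0,0],[0,0,0],[0,0,0],[0,0,0],[0,0,0],[0,0,0]])

```text
time: 24.48
position: [0.5577, 0.3943, 0.0494]
tool_rot: [0.329, 3.124, -0.0]
ft_force: [-0.9, -0.9, 2.4]
grip_width: 0.131
grip_force: 44.7
```

It rests on the mat. Letting go and rising.

>>> send_rows(xyz=[[0,0,0],[0,0,0],[0,0,0],[0,0,0],[0,0,0],[0,0,0],[0,0,-4],[0,0,-14],[0,0,-30],[0,0,-55]], dr=[[0,0,0],[0,0,0],[0,0,0],[0,0,0],[0,0,0],[0,0,0],[0,0,0],[0,0,0],[0,0,0],[0,0,0]], jaw=50)

```text
time: 25.32
position: [0.5569, 0.3935, 0.104]
tool_rot: [-0.328, -3.122, 0.003]
ft_force: [0.2, -0.4, -0.2]
grip_width: 0.569
grip_force: 0.0
```

>>> send_rows(xyz=[[0,0,-30],[0,0,-60],[0,0,-90],[0,0,-105],[0,0,-110],[0,0,-110],[0,0,-110],[0,0,-110],[0,0,-110],[0,0,-110]], dr=[[0,0,0],[0,0,0],[0,0,0],[0,0,0],[0,0,0],[0,0,0],[0,0,0],[0,0,0],[0,0,0],[0,0,0]])

```text
time: 26.15
position: [0.5573, 0.3937, 0.2125]
tool_rot: [-0.329, -3.122, 0.003]
ft_force: [-0.6, 0.3, -0.8]
grip_width: 0.575
grip_force: 0.0
```

```bash
python3 meas.py; python3 - <<'E'
from h import *
C=cam('wrist'); im=get_image('wrist').astype(int); s=get_state(); print(s['ft_force'],s['position'])
# bright tray blob on dark mat, and coarse map
g=np.array([.558,.3939]);a=np.radians(258);x=np.array([np.cos(a),np.sin(a)]);y=np.array([-x[1],x[0]])
P=lambda dx,dy,z:[*(g+x*(60+dx)/1e3+y*dy/1e3),z]
H,_=cv2.findHomography(proj(C,np.array([P(-90,70,.007),P(90,70,.007),P(90,-70,.007),P(-90,-70,.007)])),np.float32([[0,0],[60,0],[60,35],[0,35]]))
w=cv2.warpPerspective(im.astype(np.uint8),H,(61,36),flags=cv2.INTER_AREA).mean(2)
for r in w: print(''.join('#' if v>130 else '+' if v>85 else '-' if v>45 else '.' for v in r))
E
```

```text
[0.5573 0.3939 0.2128] [-0.1599 -0.648  -0.287 ]
deck up heading 91.0298299127555 offset from line at y=-.02 0.07473608881056454
 ** On entry to DLASCL parameter number  4 had an illegal value
 ** On entry to DLASCL parameter number  4 had an illegal value
 ** On entry to DLASCL parameter number  4 had an illegal value
 ** On entry to DLASCL parameter number  4 had an illegal value
 ** On entry to DLASCL parameter number  5 had an illegal value
 ** On entry to DLASCL parameter number  4 had an illegal value
[ 0.3659 -0.3372  0.0095] [0.5575 0.394  0.2131]
++++++++++++++++++++###++++++........-----------.......-+++++
.......................................................-+++++
.......................................................-+++++
.......................................................-+++++
.........++#+##+##+#######+##+#++++++++................-+++++
.........#-----------------------------++++-...........-+++++
.........+---------------------------------++#++-......-+++++
.............##+##+#################.-----------+###+...++++#
.............####+#####################++#
[... 1702 characters left out ...]
: RuntimeWarning: invalid value encountered in scalar divide
  g=sgn*np.gradient(prof); i=a+np.argmax(g[a:a+n]); w=np.clip(g[i-2:i+3],0,None); return (w*np.arange(i-2,i+3)).sum()/w.sum()
Traceback (most recent call last):
  File "meas.py", line 8, in <module>
    P=np.array([unproj(C,u,edge(rb[:,u],a,sg),.056)[:2] for u in range(int(e0)+4,int(e0)+54,2)]); k=np.polyfit(P[:,1],P[:,0],1); print(nm,'heading',90-np.degrees(np.arctan(k[0])),'offset from line at y=-.02',k[0]*-.02+k[1]-(.4960+.0155*.02))
                                                                                                    ~~~~~~~~~~^^^^^^^^^^^^^^^^^
numpy.linalg.LinAlgError: SVD did not converge in Linear Least Squares
```

The tray is empty and on its mat. One check of the caddy's front edge, then I hand in.

```bash
sed -i '/deck lo/,/print(nm/d' meas.py; sed -i '/^for nm/d' meas.py; python3 meas.py; python3 -c "
from bench import *
print(close_job())"
```

```text
[0.5575 0.3941 0.2134] [-0.2528  0.2999 -0.3991]
front edge [0.5387 0.1544]
front edge [0.4925 0.1534]
front edge [0.4467 0.1734]
the job is handed in; nothing more can be done
None
```

The job is handed in, with no verdict shown: the caddy is parked against the stop and square to about half a degree, though my last look put its nose about 1 mm further back (within measuring error; one of three readings was bad) and I never saw the castors close up; all four pins are in its bin and the empty tray is flat on its mat.

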